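# Lock a chair rail in its drilling jig

## Robot

A 6-joint arm with a two-finger parallel gripper is mounted at the origin on the work surface. World frame = base frame: x ahead of the robot, y to its left, z up, the work surface at z = 0. Lengths are in m, angles in rad, forces in N, time in s.
With the tool pointing down it reaches from about 0.275 to 1 m from the base axis. Payload 8.4 kg.
Tool frame: the origin (TCP) lies on the centre line of the jaws, within the pads' length; the fingertips stand 17 mm ahead of it and the grasp point (between the pads) lies 2 mm behind it (r.tips_ahead is the distance from the TCP to the fingertips, in m); z points along the fingers, y is the line along which they close (so a half turn about z gives the same grasp; the last joint's range is limited). The gripper opens to 85 mm and grips with 20 to 120 N. Pads are 22 mm wide; open, the fingers measure 114 mm over their backs; the gripper's body (76 mm by 85 mm) begins 54 mm behind the grasp point. The pads swing forward as they close: fully open they stand 13 mm farther back than shut.
Start: joints at [1.227, 0.353, 1.633, -0, 1.155, -0.002], TCP at [0.209, 0.589, 0.248] pointing down, gripper open.
Joint ranges: [-2.63, 2.63], [-0.92, 2.1], [0.06, 2.66], [-1.3, 4.44], [0, 2.69], [-3.02, 3.02]. Speed limits (rad/s): [2.22, 2.22, 2.79, 3.14, 3.14, 3.14].

## Interface

Orientations are given as a 3x3 rotation matrix whose columns are the frame's x, y, z axes.
In Python, from cell import r gives the robot as it stands.
- The arm moves only by the tool jog_arm, never from a script. Its argument "plan" is a list of rows, each a list of 7 numbers: the turn, a rotation vector about the tool's x, y, z each as a share of 30 degrees, from -1 to 1, then the shift along the tool's x, y, z each as a share of 120 mm, from -1 to 1, then the opening, from 0 (shut) to 1 (fully open). A call has exactly 5 rows; each row is the pose to reach, as a shift and turn from the pose commanded when the call began, along the tool's axes at that moment; what a row does not reach only later rows make up. A row lasts 1/12 s, in which the tool goes at most 41.7 mm and 7.16 degrees, less where a joint would pass 70% of its speed; a pose out of reach is approached as far as the arm can. A call with a number of a shift or a turn outside -1 to 1 is refused whole. A call with a gripper value outside its range is refused whole. The fingers move at their own pace and stop on an object; "grip_force" is the grip in N (left out, the last holds). Time passes only in rows, so rows that repeat a pose let the fingers close, or fill a call up. It gives the time, the measured TCP pose, the force, the opening and the grip force at its end, in the units of the state.
- r.get_state(): the state, without advancing time (a new reading comes with each control period).
- r.camera(name): name is "side" or "top" or "wrist"; returns a dict with "color" (420x560x3 uint8, red, green, blue), "mtx" (3x3 intrinsics, pixels), "world_from_camera" (4x4, takes a point from camera to world coordinates). Camera axes: x right, y up, looking along -z (the intrinsics and any distortion apply to the point x, -y, -z); pixel columns grow to the right and rows downward; lengths in m; the calibration is good to about 2 mm. A picture is of the moment at which its call begins. There is no depth.
- r.finish_job(): hands the job in; it is judged then, once.
Trained networks look in a picture, given as the dict that the camera call returned (one of the last four; its "shot" number tells which), for a name from the list of things; names that differ only in an ending like _2 or _b are one class to them, and where a whole thing is asked for, a point or a joint stands for the part that bears it (a point fixed in the world has none). Each returns a list of dicts, best first, with "score" (0 to 1); they miss things now and then, are a little off and sometimes report something else, mostly with a low value. They report only what shows in the picture. A call takes as long as a camera call. They do not tell look-alikes from the thing itself.
- r.boxes_of(label, picture): "position" ([x, y, z] in m, in world coordinates, good to about 4 mm: the middle of the surface that is visible of it).
- r.landmark_of(label, picture): "position" ([x, y, z] in m, in world coordinates, good to about 4 mm: a listed point, or the origin of a listed thing).
The state is a dict: "time_s": time; "joints": joint angles; "joint_velocities": joint speeds; "joint_efforts": joint torques, N m; "tcp_pos": TCP position; "eef_rot": TCP orientation; "wrist_force": force on the tool from outside, world axes, zero at the start; "moment": the same for the moment, N m; "gripper_width": finger opening in m; "grip_force": force on a finger pad.
Only numpy, scipy, OpenCV 4.12 (cv2) and the standard library are available. Lean on these libraries where they do the work, as an engineer would, in place of code of your own. Each camera call takes 0.05 s, during which the arm holds its last target. There are 200 camera calls.

## Task

Two identical plywood drilling jigs stand on the bench, and a wooden chair rail is lying in one of them. Push that jig's clamp handle over from its open side until it snaps past centre and the clamp stays down, locked on the rail. Do not shift the rail out of place, and leave the empty jig's clamp open.

Things in the scene. Friction and masses are not known exactly. Their poses are not given: they have to be found in the camera images.
- clamp_pivot (a point): Hinge of the clamp on the jig that holds the rail; fixed, 60 mm above the bench, between two steel plates 71 mm high, 55 mm toward -x from the centre of the fixed 200 x 180 x 18 mm board. Axes are the jig's: x from clamp to rail, the way to push the handle (within 0.35 rad of world x), y along hinge and rail, z up. The identical empty jig stands 0.35 to 0.52 m to the left or right.
- clamp (a joint): Lever angle q, rad: 0 open, 1.2 locked on the rail (stop 1.3). Handle: 110 mm from pivot, outer 60 mm a black grip 22 mm thick; leans (q-0.65) rad to jig +x from upright, so open its end is 67 mm behind the pivot, 148 mm above the bench. Arm to the rail (foot 75 mm out) is one piece with it, risen 1.2-q. A spring drives it away from centre (0.65) both ways; 3 to 6 N on the grip flips it.
- rail: Loose pale wooden chair rail in the jig: 200 mm long (y), 45 wide (x), 22 thick, plus a 22 mm tenon at each end; about 0.13 kg. Origin at the centre of its underside, which lies on the board 18 mm above the bench, 74 mm from the pivot toward the jig's +x; z up. Between it and the clamp is a wooden fence, 12 mm thick, 33 mm high above the bench.
- spare_clamp (a joint): Lever angle of the empty jig's identical clamp, same values: 0 open, where it must stay; it too starts open and springs back to open from below 0.65 rad.
There are look-alikes about, which are no part of the job. Several things have the shape of the rail; the one meant has the colours described above.

How it is judged:
At the end, for the whole second after the job is handed in: The clamp on the jig that holds the rail is locked (its lever past 1.05 rad), the rail lies still and flat (within 10 degrees) under it, within 15 mm of where it lay, and the empty jig's clamp is open (under 0.3 rad) (value of joint clamp above 1.05 rad and value of joint spare_clamp below 0.3 rad and distance of rail from where it was at the start of the episode below 0.015 m and angle between rail's own z axis and vertical below 0.17 rad and linear speed of rail below 0.02 m/s); the robot touches nothing.
It fails at once if the empty jig's clamp is flipped past its centre (value of joint spare_clamp above 0.65 rad).
It fails at once if the rail is knocked more than 30 mm from its place (distance of rail from where it was at the start of the episode above 0.03 m).
It also fails if it takes over 27 s, if anything falls off the work surface, if the arm or the gripper's body presses on something with over 40 N, if the wrist force passes 120 N, or if a joint passes its speed limit or range.

## Working session

There is one attempt and no reset: what is moved stays moved. The work goes in short steps, Python scripts to look and compute and a tool call to move; the robot and the scene stay as the last step left them, time stands still between calls to the robot, and variables do not carry over. Pictures are saved under pics/ and viewed, at most 10 in all, crops included, and the job is handed in when it is done.

Besides the shell and the picture viewer there is one more tool, called after "Emit:" as a command line: name --pt "numbers of a row" for each row, then --argument value for the rest. jog_arm: Moves the arm, as the interface text tells. Its arguments: {"type":"object","properties":{"plan":{"type":"array","items":{"type":"array","items":{"type":"number","minimum":-1,"maximum":1}}},"grip_force":{"type":"number"}},"required":["plan"]}

```bash
mkdir -p pics
python3 - <<'E'
from cell import r
import cv2,numpy as np
ims=[]
for n in ["top","side"]:
    p=r.camera(n); ims.append(p["color"])
    cv2.imwrite(f"pics/{n}0.png",p["color"][:,:,::-1])
    for l in ["clamp_pivot","clamp","rail","spare_clamp"]:
        for f in (r.landmark_of,r.boxes_of):
            try: print(n,l,f.__name__,[(np.round(d["position"],3).tolist(),round(d["score"],2)) for d in f(l,p)])
            except Exception as e: print(n,l,f.__name__,e)
    K=p["mtx"];T=np.linalg.inv(p["world_from_camera"])
    print(np.round(K,1).tolist(),np.round(p["world_from_camera"],3).tolist())
s=r.get_state();print(s["time_s"],s["tcp_pos"],np.round(s["eef_rot"],3).tolist())
E
```

```text
top clamp_pivot call [([0.544, 0.254, 0.056], 0.7)]
top clamp_pivot call [([0.568, 0.241, 0.018], 0.6)]
top clamp call it knows: clamp_pivot, rail
top clamp call [([0.525, 0.26, 0.131], 0.72)]
top rail call [([0.613, 0.233, 0.019], 0.98), ([0.285, 0.246, -0.003], 0.73)]
top rail call [([0.614, 0.231, 0.041], 0.77), ([0.282, 0.24, 0.02], 0.58)]
top spare_clamp call it knows: clamp_pivot, rail
top spare_clamp call [([0.543, -0.225, 0.129], 0.73), ([0.612, 0.23, 0.04], 0.57)]
[[522.9, 0.0, 276.4], [0.0, 522.9, 206.0], [0.0, 0.0, 1.0]] [[0.001, 0.995, -0.098, 0.381], [-1.0, 0.003, 0.019, 0.012], [0.019, 0.098, 0.995, 1.123], [0.0, 0.0, 0.0, 1.0]]
side clamp_pivot call [([0.541, 0.258, 0.059], 0.62)]
side clamp_pivot call [([0.563, 0.232, 0.019], 0.68)]
side clamp call it knows: clamp_pivot, rail
side clamp call [([0.52, 0.255, 0.121], 0.58)]
side rail call [([0.617, 0.231, 0.022], 0.91), ([0.288, 0.246, -0.001], 0.88)]
side rail call [([0.606, 0.208, 0.044], 0.69), ([0.283, 0.233, 0.025], 0.67)]
side spare_clamp call it knows: clamp_pivot, rail
side spare_clamp call [([0.536, -0.227, 0.123], 0.66), ([0.522, 0.258, 0.121], 0.15)]
[[427.8, 0.0, 284.6], [0.0, 427.8, 206.8], [0.0, 0.0, 1.0]] [[0.996, 0.067, -0.063, 0.436], [-0.092, 0.733, -0.674, -0.554], [0.0, 0.677, 0.736, 0.661], [0.0, 0.0, 0.0, 1.0]]
0.7 [0.2094895  0.58883683 0.24828757] [[-0.942, 0.335, -0.0], [0.335, 0.942, -0.0], [0.0, -0.0, -1.0]]
```

View pics/top0.png

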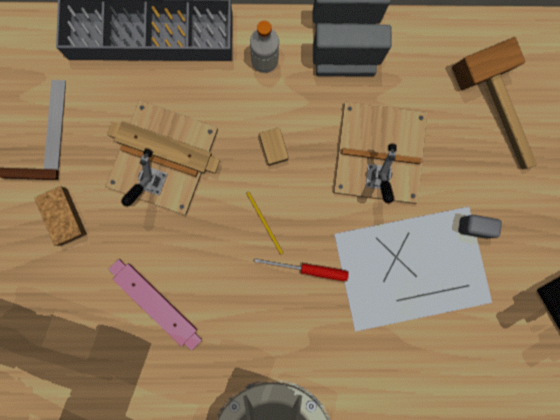

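View pics/side0.png

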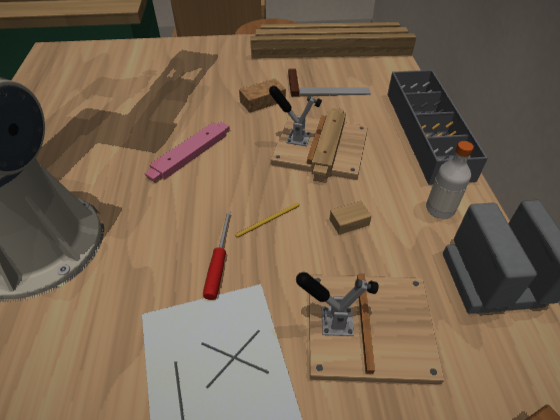

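Candidates for the rail are the pale one at top-view pixel (160,147), lying in the left jig, and the pink one at (153,303), loose on the bench. The pale one fits the description, so the left jig is the target. The right jig at (380,152) is empty. I'll confirm with one crop.

Run:
```python
import cv2
a=cv2.imread("pics/top0.png")[90:225,95:235]
cv2.imwrite("pics/crop.png",cv2.resize(a,None,fx=4,fy=4,interpolation=cv2.INTER_CUBIC))
```

```text
(no output)
```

View pics/crop.png

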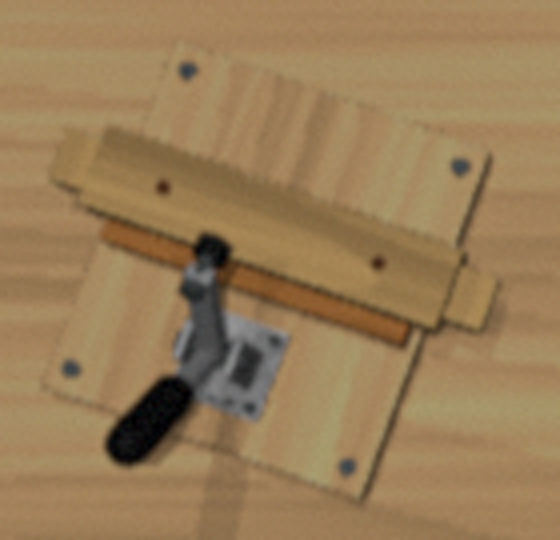

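Emit:
jog_arm --pt "0 0 0 -0.2 -0.15 0 0" --pt "0 0 0 -0.45 -0.35 0 0" --pt "0 0 0 -0.7 -0.55 0 0" --pt "0 0 0 -0.9 -0.75 0 0" --pt "0 0 0 -1 -0.85 0 0"

```text
time_s: 1.12
tcp_pos: [0.2894, 0.4493, 0.2482]
eef_rot: [[-0.942, 0.336, 0.0], [0.336, 0.942, -0.002], [-0.001, -0.001, -1.0]]
wrist_force: [-0.1, 0.2, -0.4]
gripper_width: 0.0256
grip_force: 0.0
```

The crop shows the pale rail in the left jig. Its black grip is at crop pixel (148,420), on the open side, and the jig is turned about -0.33 rad, which matches the tool. Next I go in behind the handle.

Emit:
jog_arm --pt "0 0 0 -0.2 -0.15 0 0" --pt "0 0 0 -0.45 -0.35 0 0" --pt "0 0 0 -0.7 -0.55 0 0" --pt "0 0 0 -0.9 -0.75 0 0" --pt "0 0 0 -1 -0.84 0 0"

```text
time_s: 1.53
tcp_pos: [0.3686, 0.3143, 0.2484]
eef_rot: [[-0.942, 0.336, 0.0], [0.336, 0.942, -0.001], [-0.001, -0.001, -1.0]]
wrist_force: [-0.2, -0.2, -0.0]
gripper_width: -0.0001
grip_force: 0.0
```

```bash
cat > m.py <<'E'
from cell import r
import cv2,numpy as np
def go(name):
    p=r.camera("side"); cv2.imwrite(f"pics/{name}.png",cv2.resize(p["color"][60:240,180:420,::-1],None,fx=3,fy=3))
    s=r.get_state(); R=s["eef_rot"]; t=s["tcp_pos"]; pv=np.array([.5425,.256,.06])
    print(s["time_s"],"tcp",np.round(t,3),"pivot in tool (mm)",np.round(1000*R.T@(pv-t)),"w",s["gripper_width"],"F",np.round(s["wrist_force"],1),"tips",r.tips_ahead)
    return p
E
python3 -c "
from m import *
go('a')"
```

```text
1.5833 tcp [0.369 0.313 0.248] pivot in tool (mm) [-182.    5.  189.] w 5.191426227046301e-06 F [-0.3 -1.2 -0.4] tips 0.017
```

Emit:
jog_arm --pt "0 0 0 -0.1 0.01 0.2 0" --pt "0 0 0 -0.2 0.02 0.45 0" --pt "0 0 0 -0.3 0.04 0.7 0" --pt "0 0 0 -0.4 0.04 0.85 0" --pt "0 0 0 -0.4 0.04 0.88 0"

```text
time_s: 2.0
tcp_pos: [0.4144, 0.3047, 0.1398]
eef_rot: [[-0.942, 0.336, -0.003], [0.336, 0.942, -0.002], [0.002, -0.003, -1.0]]
wrist_force: [-0.3, -0.6, -0.1]
gripper_width: -0.0001
grip_force: 0.0
```

```bash
python3 -c "
from m import *
go('b')"
```

```text
2.05 tcp [0.414 0.305 0.141] pivot in tool (mm) [-138.   -3.   80.] w 0.00011203894868023958 F [-0.2  0.5  0.6] tips 0.017
```

View pics/b.png

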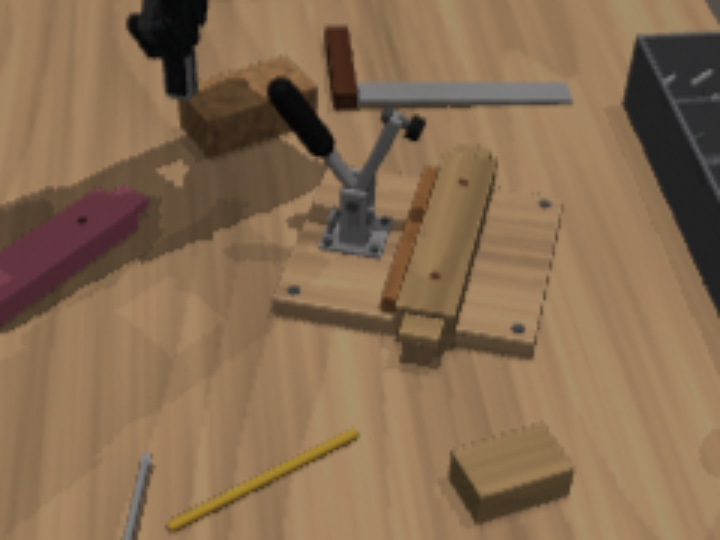

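The fingertip at (182,95) is behind the grip end at (280,90), with a clear gap. I push along tool -x.

Emit:
jog_arm --pt "0 0 0 -0.12 -0.02 0 0" --pt "0 0 0 -0.24 -0.02 0 0" --pt "0 0 0 -0.34 -0.02 0 0" --pt "0 0 0 -0.42 -0.02 0 0" --pt "0 0 0 -0.5 -0.02 0 0"

```text
time_s: 2.47
tcp_pos: [0.4708, 0.2835, 0.1435]
eef_rot: [[-0.942, 0.336, -0.0], [0.336, 0.942, 0.001], [0.001, 0.001, -1.0]]
wrist_force: [-8.0, 4.8, 2.4]
gripper_width: -0.0001
grip_force: 4.7
```

Emit:
jog_arm --pt "0 0 0 -0.08 0 0 0" --pt "0 0 0 -0.16 0 0 0" --pt "0 0 0 -0.24 0 0 0" --pt "0 0 0 -0.32 0 0 0" --pt "0 0 0 -0.4 0 0 0"

```text
time_s: 2.88
tcp_pos: [0.5154, 0.2673, 0.1431]
eef_rot: [[-0.942, 0.335, -0.001], [0.335, 0.942, 0.0], [0.001, -0.0, -1.0]]
wrist_force: [-2.7, 1.0, 3.0]
gripper_width: -0.0005
grip_force: 1.5
```

```bash
python3 -c "
from m import *
go('c')"
```

```text
2.9333 tcp [0.517 0.267 0.143] pivot in tool (mm) [-27.  -2.  83.] w -0.00014236182395675596 F [ 1.1 -0.4  1.1] tips 0.017
```

View pics/c.png

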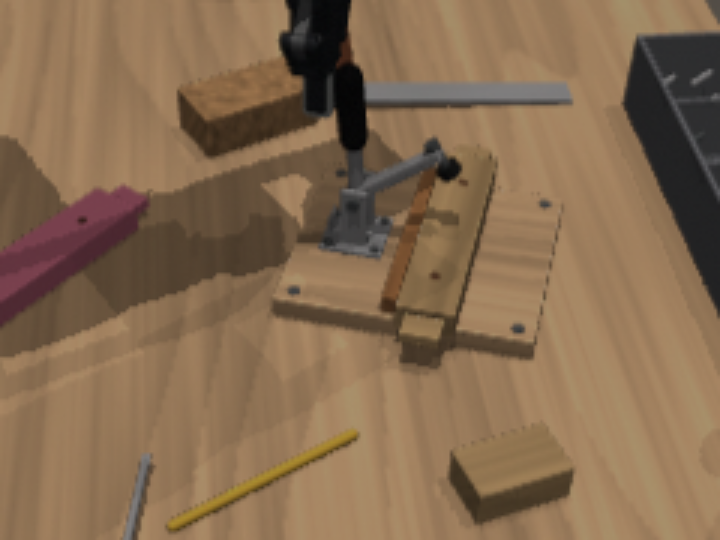

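The handle stands about upright at (352,110), near centre. I push slowly past it.

Emit:
jog_arm --pt "0 0 0 -0.05 0 0 0" --pt "0 0 0 -0.1 0 0 0" --pt "0 0 0 -0.15 0 0 0" --pt "0 0 0 -0.2 0 0 0" --pt "0 0 0 -0.24 0 0 0"

```text
time_s: 3.35
tcp_pos: [0.5434, 0.2574, 0.1427]
eef_rot: [[-0.942, 0.335, 0.001], [0.335, 0.942, 0.0], [-0.0, 0.0, -1.0]]
wrist_force: [0.3, -0.1, 0.5]
gripper_width: 0.0
grip_force: 0.0
```

```bash
python3 -c "
from m import *
go('d')"
```

```text
3.4 tcp [0.544 0.257 0.143] pivot in tool (mm) [ 1. -2. 83.] w 9.978013927239411e-05 F [0.9 1.  0. ] tips 0.017
```

View pics/d.png

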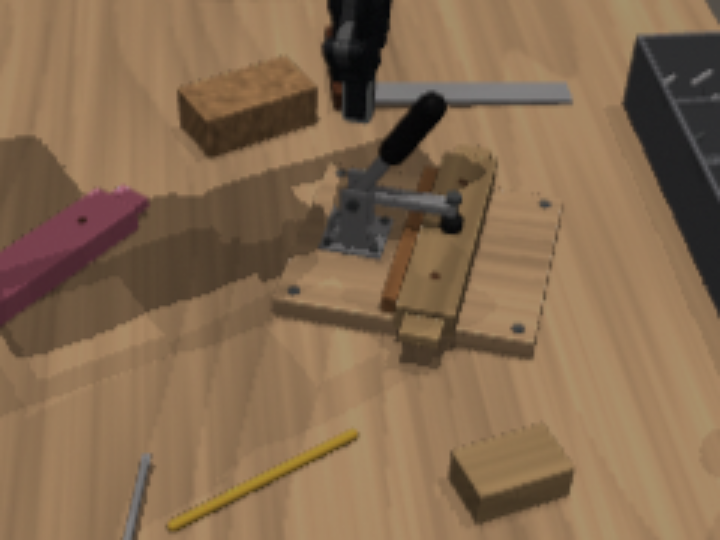

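It has snapped over: the foot at (452,222) is on the rail, the grip leans forward at (415,125), and there is no contact force. I back off.

Emit:
jog_arm --pt "0 0 0 0.15 0 0 0" --pt "0 0 0 0.35 0 -0.1 0" --pt "0 0 0 0.6 0 -0.3 0" --pt "0 0 0 0.8 0 -0.5 0" --pt "0 0 0 0.9 0 -0.6 0"

```text
time_s: 3.82
tcp_pos: [0.4392, 0.2947, 0.2168]
eef_rot: [[-0.942, 0.335, 0.001], [0.335, 0.942, 0.001], [-0.0, 0.001, -1.0]]
wrist_force: [1.5, 0.5, 0.6]
gripper_width: 0.0001
grip_force: 0.0
```

Emit:
jog_arm --pt "0 0 0 0 0 -0.1 0" --pt "0 0 0 0 0 -0.2 0" --pt "0 0 0 0 0 -0.2 0" --pt "0 0 0 0 0 -0.2 0" --pt "0 0 0 0 0 -0.2 0"

```text
time_s: 4.23
tcp_pos: [0.4406, 0.2936, 0.238]
eef_rot: [[-0.942, 0.335, -0.001], [0.335, 0.942, -0.0], [0.0, -0.001, -1.0]]
wrist_force: [-0.9, -0.3, -1.1]
gripper_width: -0.0001
grip_force: 0.0
```

```bash
python3 -c "
from m import *
p=go('e')
print([(np.round(d['position'],3),round(d['score'],2)) for d in r.landmark_of('rail',p)])
cv2.imwrite('pics/e2.png',p['color'][:,:,::-1])"
```

```text
4.2833 tcp [0.441 0.293 0.238] pivot in tool (mm) [-109.   -1.  178.] w -0.0002875129978526905 F [-0.  -0.1 -0.8] tips 0.017
[(array([0.615, 0.232, 0.021]), 0.59), (array([ 0.288,  0.247, -0.001]), 0.56)]
```

View pics/e2.png

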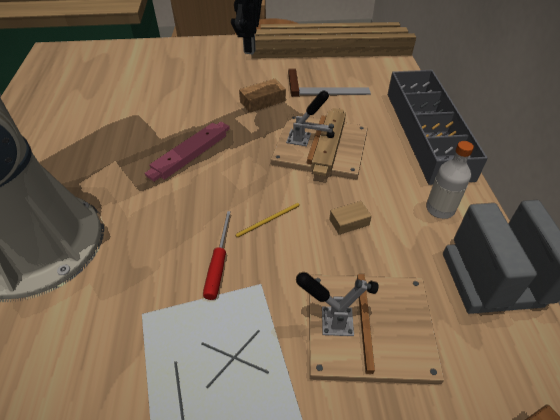

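The clamp stays locked with the grip at (317,103). The rail is still in place, the empty jig's clamp is open with its grip at (312,287), and the arm is clear.

```bash
python3 -c "
from cell import r
print(r.finish_job())"
```

```text
the job is handed in; nothing more can be done
None
```

The rail jig's clamp snapped over and stayed locked on the rail, which sits within a few millimetres of where it lay; the empty jig's clamp is still open, and I handed the job in at about 4.3 s (no verdict was returned).

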